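# Bolt the vial carrier onto the bench shaker

## Robot

A 6-joint arm with a two-finger parallel gripper is mounted at the origin on a cart in front of the work surface, level with it; the furniture and walls round the work are solid. World frame = base frame: x ahead of the robot, y to its left, z up, the work surface at z = 0. Lengths are in mm, angles in rad, forces in N, time in s.
With the tool pointing down it reaches from about 350 to 775 mm from the base axis. Payload 7.3 kg.
Tool frame: the origin (TCP) lies at the very end of the fingers, on their centre line; the grasp point (between the pads) lies 19 mm behind it (bot.grip_point_offset is the distance from the TCP to the grasp point, in mm); z points along the fingers, y is the line along which they close (so a half turn about z gives the same grasp; the last joint's range is limited). The gripper opens to 92 mm and grips with 3 to 60 N. Pads are 19 mm wide; open, the fingers measure 130 mm over their backs; the gripper's body (75 mm by 190 mm) begins 47 mm behind the grasp point.
Start: joints at [0.978, 0.342, 1.524, -0, 1.275, -0.146], TCP at [226.832, 473.489, 226.741] pointing down, gripper open.
Joint ranges: [-2.53, 2.53], [-0.77, 2.02], [0.04, 2.7], [-1, 4.14], [0.28, 2.66], [-3.11, 3.11]. Speed limits (rad/s): [2.57, 2.57, 3.14, 3.14, 3.14, 3.14].

## Interface

Orientations are given as [roll, pitch, yaw] about the fixed x, y, z axes, in that order (R = Rz(yaw) Ry(pitch) Rx(roll)).
In Python, from plant import bot gives the robot as it stands. The module is installed in compiled form; this text tells all that it offers.
- The arm moves only by the shell command python3 -m jog 'ROWS' [OPENING]. ROWS is JSON, a list of rows, each a list of 6 numbers: the shift along the tool's x, y, z in mm, then the turn, a rotation vector about the tool's x, y, z in rad. In form: [[dx, dy, dz, rx, ry, rz], ...]. A call has 1 to 12 rows; each row shifts and turns the commanded pose from where the row before left it, along the tool's axes as they then stand; what a row does not reach is not made up. A row lasts 1/10 s, in which the tool goes at most 50 mm and 8.59 degrees, less where a joint would pass 70% of its speed; a pose out of reach is approached as far as the arm can. A call with a gripper value outside its range is refused whole. OPENING is the opening in per cent of the stroke, from 0 (shut) to 100 (fully open), set as the call begins (- or left out, the last holds). The fingers move at their own pace and stop on an object; the grip force is fixed at half the most. Time passes only in rows, so rows that do not move let the fingers close. It gives the time, the measured TCP pose, the force, the opening and the grip force at its end, in the units of the state.
- bot.get_obs(): the state, without advancing time (a new reading comes with each control period).
- bot.capture(name): name is "side" or "top" or "wrist"; returns the picture (400x640x3 uint8, red, green, blue); there is no depth.
- bot.camera_model(name): a dict with "fx", "fy", "cx", "cy" (pixels), "dist_coeffs" ([k1, k2, p1, p2, k3] as OpenCV has them; the pictures are not rectified), "position" and "orientation" of the camera in the world; the wrist camera has in their place "T_tool_cam" (4x4, takes a point from camera to tool coordinates, whose origin is the TCP and whose axes are the flange's). Camera axes: x right, y down, z forward; pixel columns grow to the right and rows downward; lengths in mm; the calibration is good to about 2 mm. A picture is of the moment at which its call begins: read the wrist's pose just before it. camera_model takes no time and is no camera call.
- bot.close_job(): hands the job in; it is judged then, once.
Trained networks look in the newest picture that a camera, given by its name, has taken for a name from the list of things; names that differ only in an ending like _2 or _b are one class to them, and where a whole thing is asked for, a point or a joint stands for the part that bears it (a point fixed in the world has none). Each returns a list of dicts, best first, with "p" (0 to 1); they miss things now and then, are a little off and sometimes report something else, mostly with a low value. They report only what shows in the picture. A call takes as long as a camera call.
- bot.outline_of(target, camera): "mask" (400x640 bool, what is visible of it) and "pixel" ([column, row] in pixels, amid what is visible of it).
The state is a dict: "time": time; "joint_positions": joint angles; "dq": joint speeds; "tau": joint torques, N m; "tool_pos": TCP position; "tcp_rot": TCP orientation; "contact_force": force on the tool from outside, world axes, zero at the start; "moment": the same for the moment, N m; "grip_width": finger opening in mm; "finger_force": force on a finger pad.
Only numpy, scipy, OpenCV 4.12 (cv2) and the standard library are available. Lean on these libraries where they do the work, as an engineer would, in place of code of your own. Each camera call takes 0.05 s, during which the arm holds its last target. There are 200 camera calls.

## Task

Lock the vial carrier on the bench shaker: hold the long spring catch plate down with one fingertip and, keeping it down, push the bolt's upright thumb tab with the other fingertip until the bolt is fully home in the keeper. Then let go, so that the catch springs up and locks the bolt, and leave the vials and everything else standing where it is; nothing is to be gripped or lifted.

Things in the scene. Friction and masses are not known exactly. Their poses are not given: they have to be found in the camera images.
- shaker: Bench shaker, fixed: low grey housing, aluminium top plate 160 x 294 mm (its x, y), 42 mm above the worktop. Origin: centre of its underside; x points away from its front panel (knob, dark window), y along its long side to the vial carrier, z up. The lock is on its -y half: catch plate at x -45 to -18 mm, bolt tab behind it at x 18 to 48 mm.
- keeper (a point): Centre of the bolt's mouth in the dark steel keeper, fixed on the shaker at x 33, y 48, z 72 mm (16 mm long in y, 50 mm wide, top 87 mm above the worktop). Beyond it the white vial carrier (130 x 70 mm, top at 72 mm, vials to 98 mm), centred at y 100 mm.
- catch_pad (a point): Centre of the top of the spring catch: ribbed grey plate 27 mm (shaker x) by 90 mm (shaker y), 8 mm thick, at x -31.5, y -50 mm in the shaker's frame; top 100 mm above the worktop when up, 91 mm when fully down. It moves only straight down; press it anywhere along its length, a fingertip may slide along it. Between it and the tab nothing stands higher than 86 mm above the worktop.
- bolt_tab (a point): Middle of the top edge of the bolt's upright steel thumb tab: plate 30 mm wide (shaker x), 8 mm thick (shaker y), top 126 mm above the worktop, 64.5 mm behind the catch plate's middle line. Starts level with the plate's middle (y about -50 mm), moves with the bolt to shaker +y. On both sides of it in y the parts below (bolt, guide staples) reach at most 86 mm above the worktop.
- catch (a joint): How far the catch is pressed, m: 0 up, 0.009 fully down (stop). Spring 3 N at first, 7 N at the stop. Its tooth stands between teeth on the bolt 12 mm apart (1.5 mm play): below 0.006 the bolt is blocked, part way too; beyond 0.007 it is free. Let go, it springs up only with the bolt near 0, 0.012, 0.024 or 0.036.
- bolt (a joint): Travel of the bolt along shaker +y, m: about 0 drawn back (start), 0.037 fully home in the keeper (stop). About 2.5 N of friction, stays where it is left, no spring.
- vial_0: Bystander: a small capped vial, 23 mm across and 48 mm high, standing loose in a hole of the carrier; origin at its underside.
- vial_1: Bystander: a small capped vial, 23 mm across and 48 mm high, standing loose in a hole of the carrier; origin at its underside.
- vial_2: Bystander: a small capped vial, 23 mm across and 48 mm high, standing loose in a hole of the carrier; origin at its underside.
- dropper_bottle: Bystander: small white bottle with a black cap, 35 mm across, 74 mm high, loose in front of the shaker; origin at its underside.
- hdpe_bottle: Bystander: white bottle with a white cap, 48 mm across, 91 mm high, loose beside the shaker's -y end; origin at its underside.
- beaker_s: Bystander: small clear beaker, 59 mm across, 60 mm high, loose beside the shaker's +y end; origin at its underside.
- film_roll: Bystander: upright roll of film, 63 mm across, 101 mm high, loose at the back; origin at its underside.

How it is judged (in metres and radians):
On the way, in this order (a step that is already met when the one before it is completed fails the run):
1. a fingertip holds the catch down while the bolt is still drawn back (value of joint catch above 0.006 m and contact force between the fingers and catch above 1 N and value of joint bolt below 0.006 m), for 0.1 s.
2. the bolt is pushed through the middle of its travel by a finger while another holds the catch down (value of joint catch above 0.006 m and contact force between the fingers and catch above 1 N and contact force between the fingers and bolt above 0.5 N and value of joint bolt between 0.015 and 0.033 m).
At the end, for the whole second after the job is handed in: The bolt is fully home (joint bolt beyond 33.5 of 37 mm) and at rest, and the catch has sprung up behind it (joint catch below 2 mm) (value of joint bolt above 0.0335 m and value of joint catch below 0.002 m and velocity of joint bolt between -0.005 and 0.005 m/s); the robot touches nothing.
It fails at once if a vial is knocked, shifted by over 15 mm or lifted (distance of any of vial_0, vial_1, vial_2 from where it was at the start of the episode above 0.015 m).
It fails at once if a loose bystander (bottle, beaker, film roll) is shifted by over 20 mm, lifted or tipped (distance of any of dropper_bottle, hdpe_bottle, beaker_s, film_roll from where it was at the start of the episode above 0.02 m or angle between any of dropper_bottle, hdpe_bottle, beaker_s, film_roll's own z axis and vertical above 0.4 rad).
It also fails if it takes over 32 s, if anything falls off the work surface, if the arm or the gripper's body presses on something with over 40 N, if the wrist force passes 120 N, or if a joint passes its speed limit or range.

## Working session

There is one attempt and no reset: what is moved stays moved. The work goes in short steps, Python scripts to look and compute and a shell command to move; the robot and the scene stay as the last step left them, time stands still between calls to the robot, and variables do not carry over. Pictures are saved under pics/ and viewed, at most 10 in all, crops included, and the job is handed in when it is done.

```bash
mkdir -p pics; cat > h.py <<'E'
import numpy as np, cv2
from scipy.spatial.transform import Rotation as R
from plant import bot
def cam(n):
    m=bot.camera_model(n)
    K=np.array([[m['fx'],0,m['cx']],[0,m['fy'],m['cy']],[0,0,1.]]);d=np.array(m['dist_coeffs'],float)
    if n=='wrist':
        o=bot.get_obs();T=np.eye(4);T[:3,:3]=R.from_euler('xyz',o['tcp_rot']).as_matrix();T[:3,3]=o['tool_pos']
        T=T@np.array(m['T_tool_cam']);return K,d,T[:3,:3],T[:3,3]
    q=np.array(m['orientation'],float)
    r=q if q.shape==(3,3) else (R.from_euler('xyz',q).as_matrix() if q.size==3 else R.from_quat(q).as_matrix())
    return K,d,r,np.array(m['position'],float)
def at_z(c,px,z):
    K,d,r,p=c;u=cv2.undistortPoints(np.array(px,float).reshape(-1,1,2),K,d).reshape(-1,2)
    v=np.c_[u,np.ones(len(u))]@r.T
    return p+v*((z-p[2])/v[:,2])[:,None]
def proj(c,P):
    K,d,r,p=c;rv=cv2.Rodrigues(r.T)[0];return cv2.projectPoints(np.array(P,float).reshape(-1,1,3),rv,-r.T@p,K,d)[0].reshape(-1,2)
E
python3 - <<'E'
from h import *
o=bot.get_obs();print({k:np.round(v,3) for k,v in o.items()})
for n in('top','side'):
    m=bot.camera_model(n);print(n,m)
    im=bot.capture(n);cv2.imwrite(f'pics/{n}0.png',im[:,:,::-1]);c=cam(n)
    for t,z in(('catch_pad',100),('bolt_tab',126),('shaker',42),('vial_0',90),('hdpe_bottle',45),('dropper_bottle',40),('beaker_s',30),('film_roll',50),('keeper',87)):
        for r in bot.outline_of(t,n)[:3]:
            print(t,round(r['p'],2),np.round(r['pixel']),np.round(at_z(c,r['pixel'],z)),r['mask'].sum())
E
```

```text
{'time': np.float64(0.0), 'joint_positions': array([ 0.978,  0.343,  1.525,  0.   ,  1.275, -0.146]), 'dq': array([-0.001,  0.   ,  0.001, -0.   ,  0.001, -0.   ]), 'tau': array([ 1.0000e-03, -4.3123e+01, -2.4423e+01,  7.2000e-02,  5.6000e-02,
       -0.0000e+00]), 'tool_pos': array([226.596, 473.122, 226.041]), 'tcp_rot': array([-3.14 , -0.   ,  2.695]), 'contact_force': array([-0.236, -0.931, -0.437]), 'moment': array([-0.021, -0.002, -0.023]), 'finger_force': np.float64(0.0), 'grip_width': np.float64(91.969)}
top {'fx': 514.4764642489793, 'fy': 514.4764642489793, 'cx': 322.1717864467153, 'cy': 194.20801265838688, 'dist_coeffs': array([-0.00259427,  0.        ,  0.        ,  0.        ,  0.        ]), 'position': array([ 357.3988558 ,    2.71772507, 1432.11717155]), 'orientation': array([-2.9461253 ,  0.00373146, -1.59878784])}
catch_pad 0.71 [322. 221.] [[549.   2. 100.]] 426
bolt_tab 0.86 [326. 201.] [[598.  -8. 126.]] 551
shaker 0.57 [306. 218.] [[567.  46.  42.]] 6166
vial_0 0.59 [267. 200.] [[612. 146.  90.]] 44
vial_0 0.52 [264. 229.] [[533. 155.  90.]] 62
vial_0 0.5 [264. 20
[... 708 characters left out ...]
catch_pad 0.76 [339. 208.] [[544.  36. 100.]] 416
bolt_tab 0.95 [314. 203.] [[591.  73. 126.]] 456
shaker 0.81 [324. 240.] [[567.  79.  42.]] 5834
vial_0 0.75 [333. 242.] [[535. 155.  90.]] 152
vial_0 0.71 [290. 238.] [[621. 162.  90.]] 168
vial_0 0.63 [304. 235.] [[597. 143.  90.]] 174
hdpe_bottle 0.73 [330. 186.] [[ 605. -176.   45.]] 444
hdpe_bottle 0.29 [322. 241.] [[569.  90.  45.]] 5720
hdpe_bottle 0.28 [303. 287.] [[570. 251.  45.]] 967
dropper_bottle 0.77 [376. 259.] [[449. 122.  40.]] 554
beaker_s 0.72 [304. 286.] [[573. 229.  30.]] 895
film_roll 0.81 [228. 228.] [[781.  95.  50.]] 1374
film_roll 0.44 [335. 243.] [[540.  96.  50.]] 203
keeper 0.65 [324. 241.] [[552. 151.  87.]] 5719
```

```bash
python3 - <<'E'
import cv2
a=cv2.imread('pics/top0.png')[130:290,220:420];cv2.imwrite('pics/top0c.png',cv2.resize(a,None,fx=3.75,fy=3.75,interpolation=cv2.INTER_CUBIC))
a=cv2.imread('pics/side0.png')[150:310,220:420];cv2.imwrite('pics/side0c.png',cv2.resize(a,None,fx=3.75,fy=3.75,interpolation=cv2.INTER_CUBIC))
E
```

```text
(no output)
```

View pics/top0c.png

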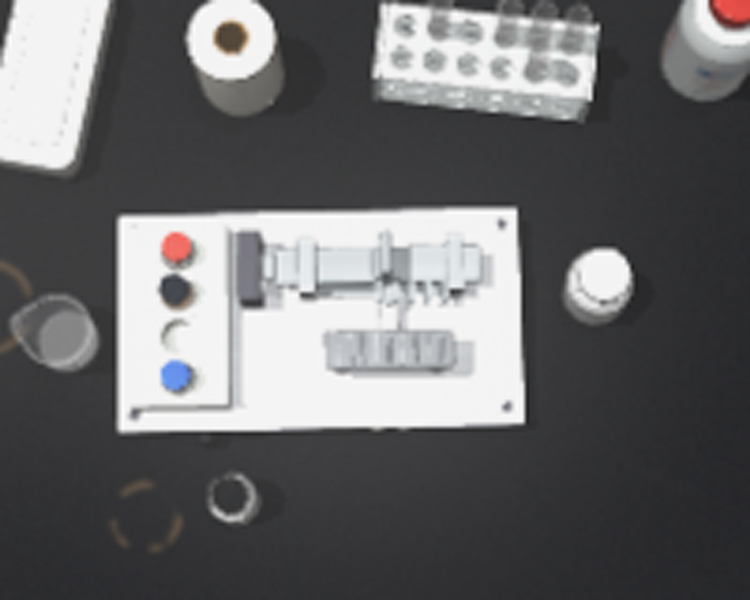

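View pics/side0c.png

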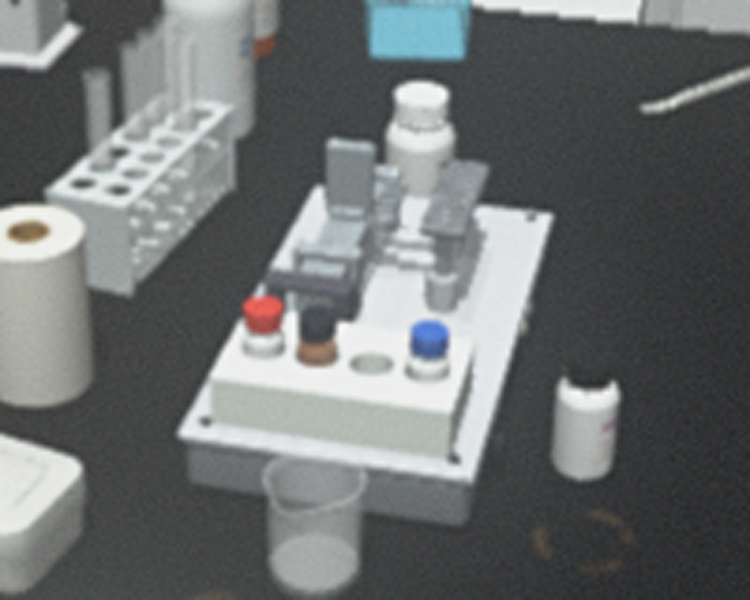

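The top view shows the plate corners at crop (118,215), (517,208), (524,424) and (119,432). The carrier is to the left (shaker +y = world +y), the tab at about (386,255) and the catch at (393,350). In the side view the hdpe bottle stands behind the lock and the dropper bottle in front.

```bash
cat >> h.py <<'E'
def body(o,d):  # world shift -> tool axes
    return R.from_euler('xyz',o['tcp_rot']).inv().apply(d)
E
python3 - <<'E'
from h import *
c=cam('top')
px=(np.array([[118,215],[517,208],[524,424],[119,432.]])+.5)/3.75-.5+[220,130]
W=at_z(c,px,42)[:,:2];S=np.array([[80,147],[80,-147],[-80,-147],[-80,147.]])
H=(S-S.mean(0)).T@(W-W.mean(0));yaw=np.arctan2(H[0,1]-H[1,0],H[0,0]+H[1,1])
r=np.array([[np.cos(yaw),-np.sin(yaw)],[np.sin(yaw),np.cos(yaw)]]);t=W.mean(0)
print('yaw',yaw,'org',t,'resid',np.round(W-(S@r.T+t),1))
# compare tab/catch predictions
P=lambda x,y,z:[*(r@[x,y]+t),z]
for n in('top','side'):
    print(n,np.round(proj(cam(n),[P(-31.5,-50,100),P(33,-50,126),P(33,-50,110)]),1))
o=bot.get_obs();g=np.array(P(0.75,-80,200));print('goal',g,'tool shift',body(o,g-o['tool_pos']),'turn z (tool)',-(np.pi/2+yaw-o['tcp_rot'][2]))
print(bot.camera_model('wrist')['T_tool_cam'])
E
```

```text
yaw -0.008221672013907519 org [577.28550134  49.18463633] resid [[ 0.2  0.5]
 [-0.6  0.4]
 [ 0.1  0.6]
 [ 0.2 -1.4]]
top [[323.3 222.7]
 [322.8 196.5]
 [322.8 197.7]]
side [[341.5 200.9]
 [313.7 187.2]
 [313.6 193.5]]
goal [577.37774964 -30.81882604 200.        ] tool shift [-534.04308286 -303.34581684   26.70317788] turn z (tool) 1.1322327560708905
[[ 5.71721787e-04 -9.65805877e-01 -2.59265656e-01  7.05039624e+01]
 [ 9.99999837e-01  5.49259167e-04  1.59079928e-04 -4.06618861e-01]
 [-1.12362913e-05 -2.59265704e-01  9.65806034e-01 -1.57347782e+02]
 [ 0.00000000e+00  0.00000000e+00  0.00000000e+00  1.00000000e+00]]
```

```bash
python3 -m jog '[[-20,-11.4,0,0,0,0],[-40,-22.7,0,0,0,0],[-42,-23.9,0,0,0,0],[-42,-23.9,0,0,0,0],[-42,-23.9,0,0,0,0],[-42,-23.9,0,0,0,0],[-42,-23.9,0,0,0,0],[-42,-23.9,0,0,0,0],[-42,-23.9,0,0,0,0],[-42,-23.9,0,0,0,0],[-42,-23.9,0,0,0,0],[-42,-23.9,0,0,0,0]]' 49
python3 -m jog '[[-40,-22.7,0,0,0,0],[-14,-8,0,0,0,0],[0,0,0,0,0,0.1],[0,0,0,0,0,0.13],[0,0,0,0,0,0.13],[0,0,0,0,0,0.13],[0,0,0,0,0,0.13],[0,0,0,0,0,0.13],[0,0,0,0,0,0.13],[0,0,0,0,0,0.13],[0,0,0,0,0,0.12],[0,0,0,0,0,0]]'
cat > look.py <<'E'
from h import *
import sys
o=bot.get_obs();c=cam('wrist');im=bot.capture('wrist');cv2.imwrite(f'pics/{sys.argv[1]}.png',im[:,:,::-1])
print(o['time'],o['tool_pos'],o['tcp_rot'],o['grip_width'],o['contact_force'])
for t,z in(('catch_pad',100),('bolt_tab',126)):
    for r in bot.outline_of(t,'wrist')[:2]:
        m=r['mask'].astype(np.uint8);b=cv2.minAreaRect(cv2.findNonZero(m));q=cv2.boxPoints(b)
        print(t,round(r['p'],2),np.round(r['pixel']),np.round(at_z(c,r['pixel'],z),1),'box',np.round(q).tolist(),np.round(at_z(c,q,z)[:,:2],1).tolist())
yaw,org=-0.0082,np.array([577.3,49.2]);r=R.from_euler('z',yaw).as_matrix()[:2,:2]
P=lambda x,y,z:[*(r@[x,y]+org),z]
print('pred px',np.round(proj(c,[P(-31.5,-50,100),P(33,-50,126),P(33,48,87),P(-80,-147,42),P(80,-147,42)])).tolist())
E
python3 look.py w1
```

```text
time: 2.2
tool_pos: [542.6, 17.9, 226.9]
tcp_rot: [3.141, 0.0, 2.694]
contact_force: [0.8, 1.0, -0.2]
grip_width: 45.0
finger_force: 0.0
time: 3.4
tool_pos: [576.9, -30.5, 226.7]
tcp_rot: [-3.141, -0.0, 1.564]
contact_force: [-1.0, -0.5, 0.4]
grip_width: 44.8
finger_force: 0.0
3.4 [576.88248479 -30.53505773 226.71952856] [-3.14135338e+00 -3.51413387e-04  1.56436431e+00] 44.82817821893575 [-0.95474337 -0.48537835  0.37291545]
catch_pad 0.68 [287. 158.] [[544.    3.9 100. ]] box [[274.0, 119.0], [333.0, 119.0], [333.0, 205.0], [274.0, 205.0]] [[532.4, 42.9], [590.5, 42.5], [591.2, -45.8], [528.3, -45.4]]
bolt_tab 0.97 [344. 157.] [[599.4   8.4 126. ]] box [[326.0, 77.0], [369.0, 77.0], [369.0, 218.0], [326.0, 218.0]] [[583.0, 77.5], [620.2, 77.4], [625.2, -51.5], [583.1, -51.3]]
bolt_tab 0.59 [272.  10.] [[538.2 130.6 126. ]] box [[258.0, 0.0], [286.0, 0.0], [286.0, 26.0], [258.0, 26.0]] [[527.1, 137.9], [550.2, 137.5], [549.6, 118.0], [526.1, 118.3]]
pred px [[289.0, 163.0], [355.0, 167.0], [353.0, 62.0], [258.0, 230.0], [380.0, 230.0]]
```

View pics/w1.png

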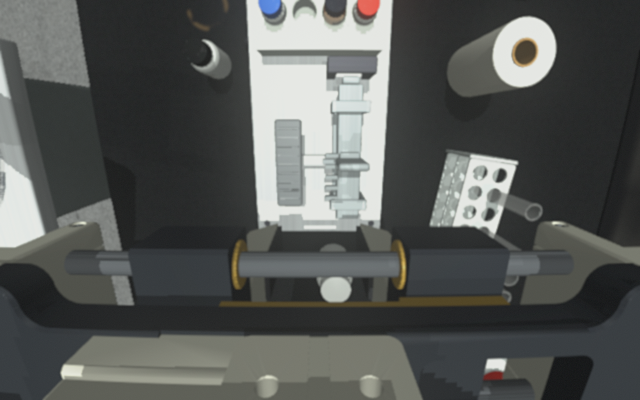

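The catch spans about x 274-303, y 119-205 (predicted centre 289,163, so the pose agrees). The tab is near (350,160) and the fingertips show at about (258,245) and (380,245). I'll zoom on the tab once.

```bash
python3 - <<'E'
import cv2
a=cv2.imread('pics/w1.png')[110:260,240:410];cv2.imwrite('pics/w1c.png',cv2.resize(a,None,fx=4,fy=4,interpolation=cv2.INTER_CUBIC))
from h import *
yaw,org=-0.0082,np.array([577.3,49.2]);r=R.from_euler('z',yaw).as_matrix()[:2,:2]
o=bot.get_obs();P=lambda x,y,z:[*(r@[x,y]+org),z]
c=cam('wrist');print(np.round((proj(c,[P(18,-46,126),P(48,-46,126),P(18,-54,126),P(48,-54,126),P(18,-54,90),P(48,-54,90)])-[240,110])*4))
for z in (115,86): print(z,body(o,np.array(P(0.75,-73,z))-o['tool_pos']), -(np.pi/2+yaw-o['tcp_rot'][2]))
E
```

```text
[[395. 209.]
 [524. 210.]
 [394. 243.]
 [522. 244.]
 [385. 220.]
 [498. 221.]]
115 [  7.03873239   0.44294599 111.75063167] 0.005436011782974592
86 [  7.03353067   0.44528389 140.75063111] 0.005436011782974592
```

View pics/w1c.png

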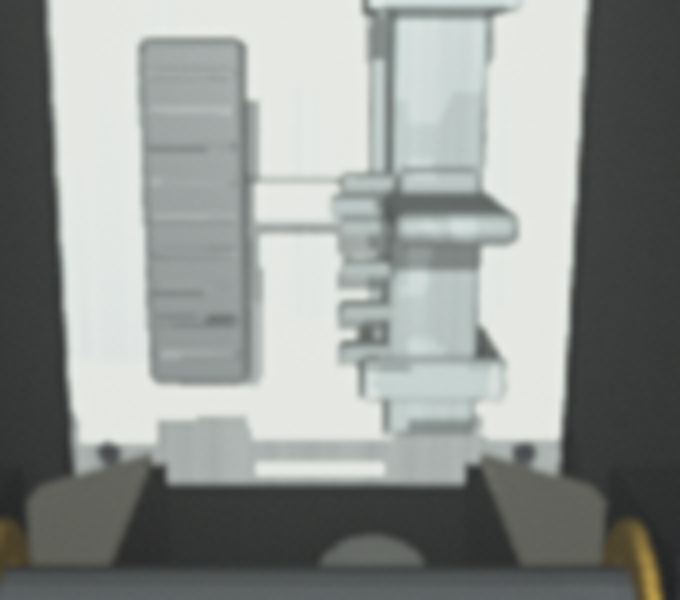

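The tab's top edge lies at crop (387-518, 212-240), within 1-2 mm of the prediction. The fingers line up with the catch and tab columns. Descending.

```bash
python3 -m jog '[[7,0.5,10,0,0,0.005],[0,0,25,0,0,0],[0,0,30,0,0,0],[0,0,30,0,0,0],[0,0,15,0,0,0],[0,0,5,0,0,0],[0,0,0,0,0,0]]'
python3 look.py w2
```

```text
time: 4.25
tool_pos: [577.3, -23.8, 110.9]
tcp_rot: [-3.14, -0.0, 1.561]
contact_force: [-0.2, 0.3, 0.1]
grip_width: 44.5
finger_force: 0.0
4.25 [577.29272382 -23.78404596 110.8844237 ] [-3.14005353e+00 -4.26663734e-04  1.56060045e+00] 44.49656752926085 [-0.18290896  0.34327593  0.0801401 ]
catch_pad 0.64 [272. 184.] [[547.6   9.7 100. ]] box [[199.0, 172.0], [267.0, 109.0], [348.0, 197.0], [280.0, 259.0]] [[503.4, 17.7], [547.4, 53.6], [594.8, 0.4], [550.2, -42.1]]
bolt_tab 0.97 [362. 172.] [[599.4  20.8 126. ]] box [[327.0, 57.0], [405.0, 57.0], [405.0, 251.0], [327.0, 251.0]] [[581.3, 75.8], [618.1, 75.7], [624.8, -24.0], [581.1, -23.5]]
pred px [[269.0, 200.0], [381.0, 212.0], [375.0, 33.0], [233.0, 284.0], [406.0, 284.0]]
```

View pics/w2.png

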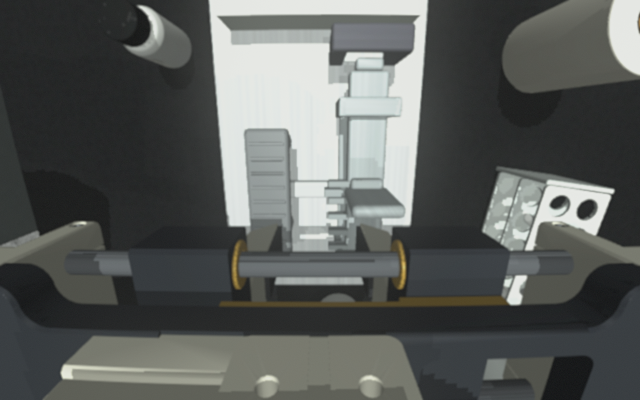

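The left finger sits over the near end of the catch (262,235). The right finger is behind the tab (377,235), whose top lies at about (377,205). Pressing down.

```bash
python3 -m jog '[[0,0,5,0,0,0],[0,0,5,0,0,0],[0,0,3,0,0,0],[0,0,3,0,0,0],[0,0,2,0,0,0],[0,0,2,0,0,0],[0,0,1.5,0,0,0],[0,0,0,0,0,0],[0,0,0,0,0,0]]'
```

```text
time: 5.3
tool_pos: [577.8, -24.3, 91.1]
tcp_rot: [3.141, 0.0, 1.56]
contact_force: [-1.7, -0.4, 9.8]
grip_width: 45.0
finger_force: 4.6
```

```bash
python3 -m jog '[[0,0,0.6,0,0,0],[3,0,0,0,0,0],[3,0,0,0,0,0],[2,0,0,0,0,0],[2,0,0,0,0,0],[2,0,0,0,0,0],[2,0,0,0,0,0],[2,0,0,0,0,0],[2,0,0,0,0,0],[2,0,0,0,0,0],[2,0,0,0,0,0],[0,0,0,0,0,0]]'
```

```text
time: 6.5
tool_pos: [579.4, -4.3, 91.2]
tcp_rot: [3.138, 0.003, 1.56]
contact_force: [-0.2, -7.5, 10.2]
grip_width: 45.3
finger_force: 5.4
```

```bash
python3 -m jog '[[2,0,0,0,0,0],[2,0,0,0,0,0],[2,0,0,0,0,0],[2,0,0,0,0,0],[2,0,0,0,0,0],[2,0,0,0,0,0],[2,0,0,0,0,0],[2,0,0,0,0,0],[2,0,0,0,0,0],[2,0,0,0,0,0],[2,0,0,0,0,0],[0,0,0,0,0,0]]'
```

```text
time: 7.7
tool_pos: [579.5, 18.0, 91.2]
tcp_rot: [3.138, 0.003, 1.56]
contact_force: [-0.4, -6.3, 10.1]
grip_width: 45.0
finger_force: 5.3
```

```bash
python3 -m jog '[[1,0,0,0,0,0],[1,0,0,0,0,0],[1,0,0,0,0,0],[1,0,0,0,0,0],[1,0,0,0,0,0],[0,0,0,0,0,0]]'
```

```text
time: 8.3
tool_pos: [579.6, 20.2, 91.2]
tcp_rot: [3.138, 0.007, 1.559]
contact_force: [-1.3, -18.4, 10.2]
grip_width: 44.9
finger_force: 10.6
```

The force jumped to 18 N with the motion stalled at y≈20 mm, as expected for the home stop. Backing off, then lifting.

```bash
python3 -m jog '[[-2,0,0,0,0,0],[-2,0,0,0,0,0],[-3,0,0,0,0,0],[0,0,-3,0,0,0],[0,0,-4,0,0,0],[0,0,-8,0,0,0],[0,0,-20,0,0,0],[0,0,-35,0,0,0],[0,0,-35,0,0,0],[-30,0,-10,0,0,0],[-30,0,0,0,0,0],[0,0,0,0,0,0]]'
python3 look.py w3; python3 - <<'E'
import cv2
a=cv2.imread('pics/w3.png')[20:260,220:420];cv2.imwrite('pics/w3c.png',cv2.resize(a,None,fx=2.5,fy=2.5,interpolation=cv2.INTER_CUBIC))
E
```

```text
time: 9.5
tool_pos: [577.2, -45.5, 204.8]
tcp_rot: [-3.141, 0.002, 1.557]
contact_force: [-1.1, 0.2, 0.1]
grip_width: 44.7
finger_force: 0.0
9.5 [577.16969863 -45.45481145 204.84503477] [-3.14133338e+00  1.51358720e-03  1.55677110e+00] 44.67266076234996 [-1.10451227  0.19976686  0.07008791]
catch_pad 0.9 [285. 148.] [[545.6   1.9 100. ]] box [[267.0, 102.0], [332.0, 99.0], [336.0, 195.0], [272.0, 198.0]] [[531.1, 42.5], [589.1, 44.4], [593.6, -44.5], [530.4, -46.9]]
bolt_tab 0.66 [350. 115.] [[602.7  29.6 126. ]] box [[326.0, 13.0], [375.0, 13.0], [375.0, 179.0], [326.0, 179.0]] [[583.8, 104.8], [620.9, 104.5], [625.3, -23.7], [582.9, -23.2]]
pred px [[285.0, 150.0], [358.0, 153.0], [355.0, 39.0], [254.0, 226.0], [384.0, 225.0]]
```

View pics/w3c.png

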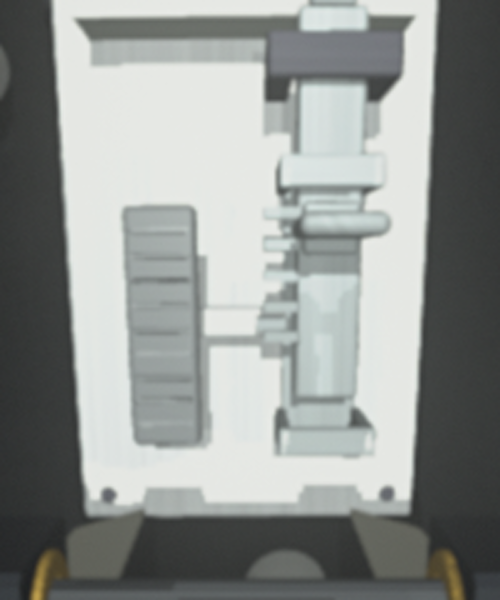

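The tab now stands against the guide staple at crop (345,222). The bolt passes through the keeper at (333,55) and the catch runs from y=206 to y=445. Checking the numbers against the model.

```bash
python3 - <<'E'
from h import *
yaw,org=-0.0082,np.array([577.3,49.2]);r=R.from_euler('z',yaw).as_matrix()[:2,:2]
P=lambda x,y,z:[*(r@[x,y]+org),z];c=cam('wrist')
f=lambda L:np.round((proj(c,L)-[220,20])*2.5).tolist()
for b in(24,33.5,37):print(b,f([P(33,-46+b,126),P(33,-54+b,126)]))
for z in(100,91):print(z,f([P(-45,-5,z),P(-18,-5,z),P(-45,-95,z),P(-18,-95,z)]))
E
```

```text
24 [[348.0, 258.0], [348.0, 283.0]]
33.5 [[349.0, 228.0], [348.0, 253.0]]
37 [[350.0, 217.0], [349.0, 242.0]]
100 [[122.0, 210.0], [197.0, 209.0], [133.0, 451.0], [202.0, 451.0]]
91 [[126.0, 211.0], [199.0, 211.0], [136.0, 445.0], [203.0, 445.0]]
```

```bash
python3 - <<'E'
from h import *
im=bot.capture('side');cv2.imwrite('pics/side1.png',im[:,:,::-1])
a=cv2.imread('pics/side0.png',0);b=cv2.imread('pics/side1.png',0)
for n,(x0,y0,x1,y1) in {'catch':(333,192,350,215),'vials':(282,226,345,255),'hdpe':(320,170,343,190)}.items():
    s=cv2.matchTemplate(b[y0-8:y1+8,x0-8:x1+8],a[y0:y1,x0:x1],cv2.TM_CCOEFF_NORMED);_,v,_,l=cv2.minMaxLoc(s);print(n,v,l[0]-8,l[1]-8)
A=np.hstack([cv2.imread(f'pics/side{i}.png')[160:270,260:370] for i in(0,1)]);cv2.imwrite('pics/sc.png',cv2.resize(A,None,fx=3.6,fy=3.6,interpolation=cv2.INTER_CUBIC))
print(proj(cam('side'),[[545,0,100],[545,0,91]]))
E
```

```text
catch 0.8992748856544495 0 0
vials 0.986481785774231 0 0
hdpe 0.9889740347862244 0 0
[[341.64344443 200.99648674]
 [341.48747065 204.52815487]]
```

View pics/sc.png

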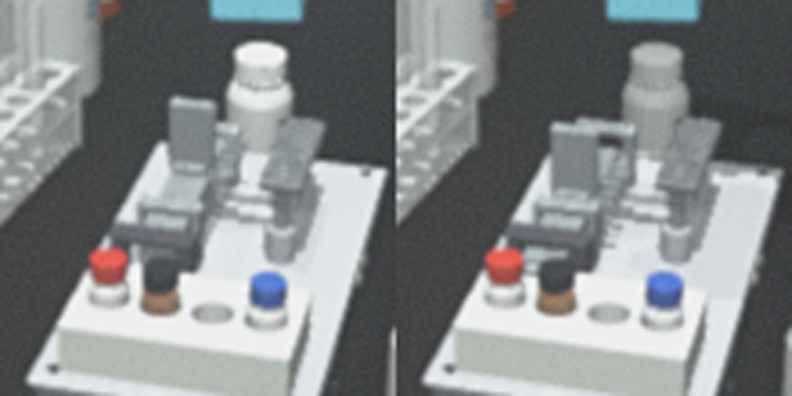

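The catch is at its original height in the side view (0 px shift; fully down would show 3.5 px). The bolt is home and the vials and bottle have not moved.

```bash
python3 -c "
from plant import bot
print(bot.close_job())"
```

```text
the job is handed in; nothing more can be done
None
```

I handed the job in with the bolt pushed home, the catch back up behind it in the pictures, the vials and white bottle unmoved in before/after pictures, and the arm clear; `close_job` gave no verdict.

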